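Set the kiln to its glaze firing

ROBOT

A 6-joint arm with a two-finger parallel gripper is mounted at the origin on the work surface. World frame = base frame: x ahead of the robot, y to its left, z up, the work surface at z = 0. Lengths are in m, angles in rad, forces in N, time in s.
With the tool pointing down it reaches from about 0.275 to 0.825 m from the base axis. Payload 4.9 kg.
Tool frame: the origin (TCP) lies on the centre line of the jaws, within the pads' length; the fingertips stand 8 mm ahead of it and the grasp point (between the pads) lies 11 mm behind it (r.tips_ahead is the distance from the TCP to the fingertips, in m); z points along the fingers, y is the direction in which the jaws open and shut (so a half turn about z gives the same grasp; the last joint's range is limited). The gripper opens to 85 mm and grips with 20 to 120 N. Pads are 22 mm wide; open, the fingers measure 114 mm over their backs; the gripper's body (76 mm by 85 mm) begins 54 mm behind the grasp point. The pads swing forward as they close: fully open they stand 13 mm farther back than shut.
Start: joints at [1.08, 0.326, -0.193, 1.052, 0, 1.437], TCP at [0.192, 0.515, 0.239] pointing down, gripper open.
Joint ranges: [-2.65, 2.65], [-0.97, 1.79], [-1.3, 1.35], [-1.93, 2.1], [-1.47, 1.37], [-3.14, 3.14]. Speed limits (rad/s): [2.57, 2.57, 3.14, 3.14, 3.14, 3.14].

INTERFACE

Orientations are given as [roll, pitch, yaw] about the fixed x, y, z axes, in that order (R = Rz(yaw) Ry(pitch) Rx(roll)).
In Python, from plant import r gives the robot as it stands. The module is installed in compiled form; this text tells all that it offers.
- The arm moves only by the shell command python3 -m creep 'ROWS' [FORCE]. ROWS is JSON, a list of rows, each a list of 3 entries, a list of its own where there are three numbers: the closure in counts, from 0 (fully open) to 255 (shut), then the shift along the world's x, y, z in cm, then the turn, a rotation vector about the world's x, y, z in rad. A call has 1 to 10 rows; each row is the pose to reach, as a shift and turn from the pose commanded when the call began; what a row does not reach only later rows make up. A row lasts 1/8 s, in which the tool goes at most 62.5 mm and 10.7 degrees, less where a joint would pass 70% of its speed; a pose out of reach is approached as far as the arm can. A call with a gripper value outside its range is refused whole. The fingers move at their own pace and stop on an object; FORCE is the grip in N (left out, the last holds). Time passes only in rows, so rows that repeat a pose let the fingers close. It gives the time, the measured TCP pose, the force and the opening at its end, in the units of the state.
- r.read_state(): the state, without advancing time (a new reading comes with each control period).
- r.get_image(name): name is "scene" or "top" or "wrist"; returns the picture (384x512x3 uint8, red, green, blue); there is no depth.
- r.calibration(name): a dict with "fx", "fy", "cx", "cy" (pixels), "R" (3x3) and "t" (3): a world point X has camera coordinates R X + t. Camera axes: x right, y down, z forward; pixel columns grow to the right and rows downward; lengths in m; the calibration is good to about 2 mm. A picture is of the moment at which its call begins: read the wrist's pose just before it. calibration takes no time and is no camera call; for the wrist camera it gives the pose at the moment of the call.
- r.hand_in(): hands the job in, once; it reports no verdict.
The state is a dict: "t": time; "q": joint angles; "dq": joint speeds; "joint_efforts": joint torques, N m; "position": TCP position; "orientation": TCP orientation; "wrist_force": force on the tool from outside, world axes, zero at the start; "ft_torque": the same for the moment, N m; "opening": finger opening in m.
Only numpy, scipy, OpenCV 4.12 (cv2) and the standard library are available. Lean on these libraries where they do the work, as an engineer would, in place of code of your own. Each camera call takes 0.05 s, during which the arm holds its last target. There are 200 camera calls.

TASK

Set the kiln to its glaze programme: on the grey programme box, press the blue key fully down so that it latches and the key that was down pops up. Press only the blue key, leave the unfired clay vase on the banding wheel alone, and move clear afterwards.

Things in the scene. Friction and masses are not known exactly. Their poses are not given: they have to be found in the camera images.
- blue_key: Blue key cap, 46 mm (x) by 34 mm (y), flat top; starts up. Origin: centre of its top face, z up, x away from the robot, y along the row of keys. Top 84 mm above the table when up, 72 mm when down (12 mm straight travel, rigid stop below). About 4 N starts it moving; the resistance fades, and beyond half-way it snaps down and stays latched. Caps are 22 mm apart: press with closed fingers.
- red_key: Red key cap; size, origin, axes and heights as the blue one. Up or latched down at the start; not to be pressed. The three keys stand in a row, 56 mm centre to centre, in any order of colour, on a fixed grey box 150 x 210 mm whose black top is 60 mm above the table.
- yellow_key: Yellow key cap; size, origin, axes and heights as the blue one. Up or latched down at the start (one of red and yellow is down); not to be pressed. The keys are interlocked: one is down at a time, and as another is pressed it rises by the same amount.
- vase: Loose unfired grey-brown clay vase covered in small spikes, 100 mm across, 130 mm tall, on a fixed aluminium banding wheel (200 mm across, 60 mm high) to the left of the box; its rim is 190 mm above the table. Origin: centre of its underside, z up. To be left alone.

How it is judged:
By the outcome, as a careful person would: the job done as asked, in the order asked, and still so for the second after the job is handed in, with the robot touching nothing.
It also fails if it takes over 29 s, if anything falls off the work surface, if the arm or the gripper's body presses on something with over 40 N, if the wrist force passes 120 N, or if a joint passes its speed limit or range.

## Working session

There is one attempt and no reset: what is moved stays moved. The work goes in short steps, Python scripts to look and compute and a shell command to move; the robot and the scene stay as the last step left them, time stands still between calls to the robot, and variables do not carry over. Pictures are saved under pics/ and viewed, about 8 in all and at most 12, crops included, and the job is handed in when it is done.

```bash
mkdir -p pics; cat > h.py <<'E'
import numpy as np, cv2
from plant import r
def ray(name,u,v,z,c=None):
    c=c or r.calibration(name); R=np.array(c["R"]);t=np.array(c["t"])
    o=-R.T@t; d=R.T@np.array([(u-c["cx"])/c["fx"],(v-c["cy"])/c["fy"],1])
    return o+d*(z-o[2])/d[2]
E
python3 - <<'E'
from h import *
a=r.get_image("scene");b=r.get_image("top")
np.save("pics/scene.npy",a);np.save("pics/top.npy",b)
cv2.imwrite("pics/s1.png",a[:,:,::-1]);cv2.imwrite("pics/t1.png",b[:,:,::-1])
s=r.read_state();print({k:np.round(v,3) for k,v in s.items()},r.tips_ahead)
for n,im in(("scene",a),("top",b)):
    h=cv2.cvtColor(im,cv2.COLOR_RGB2HSV); c=r.calibration(n); print(n,"cam",-np.array(c["R"]).T@c["t"])
    for col,lo,hi in(("blue",100,130),("yellow",20,35),("red",0,8)):
        m=cv2.inRange(h,(lo,120,60),(hi,255,255)); k,_,st,ce=cv2.connectedComponentsWithStats(m)
        for i in range(1,k):
            if st[i,4]>60: print(col,st[i],ce[i].round(1),[ray(n,*ce[i],z).round(3) for z in(.084,.072)])
E
```

```text
{'t': np.float64(0.1), 'q': array([ 1.08 ,  0.327, -0.193,  1.052, -0.   ,  1.437]), 'dq': array([ 0.001, -0.002,  0.002,  0.   ,  0.   ,  0.001]), 'joint_efforts': array([ 1.0000e-03, -4.4424e+01,  2.6304e+01,  8.0000e-03, -0.0000e+00,
        0.0000e+00]), 'position': array([0.192, 0.515, 0.239]), 'orientation': array([-3.14 , -0.   ,  2.785]), 'wrist_force': array([0.099, 0.206, 0.309]), 'ft_torque': array([ 0.005,  0.026, -0.043]), 'opening': np.float64(0.085)} 0.008
scene cam [ 1.29369083 -0.06809566  0.86368677]
blue [186 212  19  23 318] [195.4 222.5] [array([ 0.592, -0.035,  0.084]), array([ 0.582, -0.034,  0.072])]
blue [441 296  41   9 195] [461.4 299.9] [array([0.889, 0.42 , 0.084]), array([0.883, 0.428, 0.072])]
yellow [159 217  20  25 343] [169.3 228.6] [array([ 0.598, -0.09 ,  0.084]), array([ 0.587, -0.09 ,  0.072])]
red [ 108    0   47   58 1846] [130.2  28.8] [array([-0.322, -0.132,  0.084]), array([-0.347, -0.133,  0.072])]
red [ 198    0  160   50 6512] [272.1  20.8] [array([-0.286,  0.354,  0.084]), array([-0.31 ,  0.36 ,  0.072])]
red [358   4  11  13  74] [362.6
[... 685 characters left out ...]
ray([ 0.585, -0.035,  0.084]), array([ 0.588, -0.037,  0.072])]
blue [478 187  28  25 544] [491.3 199.1] [array([ 0.581, -0.504,  0.084]), array([ 0.584, -0.512,  0.072])]
yellow [322 179  15  20 259] [328.9 188.6] [array([ 0.59 , -0.091,  0.084]), array([ 0.593, -0.093,  0.072])]
yellow [151 291  15   9  70] [157.7 295.6] [array([0.307, 0.324, 0.084]), array([0.306, 0.326, 0.072])]
red [411  81  23  19 233] [421.9  90.3] [array([ 0.874, -0.342,  0.084]), array([ 0.881, -0.347,  0.072])]
red [469 139  27  24 525] [482.3 150.9] [array([ 0.709, -0.492,  0.084]), array([ 0.713, -0.499,  0.072])]
red [278 184  14  17 214] [284.8 192.2] [array([0.576, 0.022, 0.084]), array([0.579, 0.021, 0.072])]
```

View pics/s1.png

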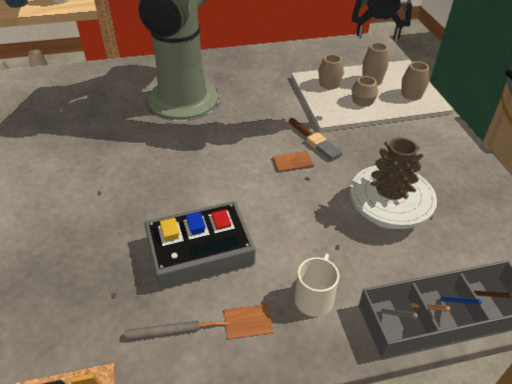

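View pics/t1.png

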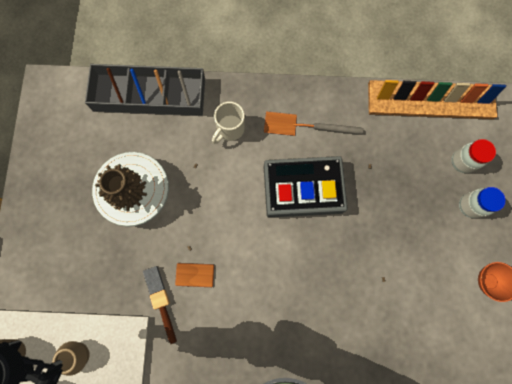

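The top view shows the box at about (305,187) with red, blue and yellow keys, blue in the middle at (307,190). The vase is at (122,187), well off my path. The two views put blue near (0.588, -0.035, 0.084). Red seems to be the latched key. I'll approach with the fingers closing, then check with the wrist camera.

```bash
python3 -m creep '[[255,[3.2,-4.4,0],[0,0,-0.11]],[255,[6.4,-8.8,0],[0,0,-0.22]],[255,[9.6,-13.2,0],[0,0,-0.33]],[255,[12.8,-17.6,0],[0,0,-0.44]],[255,[16,-22,0],[0,0,-0.55]],[255,[19.2,-26.4,0],[0,0,-0.66]],[255,[22.4,-30.8,0],[0,0,-0.77]],[255,[25.6,-35.2,0],[0,0,-0.88]],[255,[28.8,-39.6,0],[0,0,-0.99]],[255,[32,-44,0],[0,0,-1.1]]]' 20
python3 -m creep '[[255,[3,-4,0],[0,0,0]],[255,[5,-8,0],[0,0,0]],[255,[7.6,-11,0],[0,0,0]],[255,[7.6,-11,0],[0,0,0]],[255,[7.6,-11,0],[0,0,0]]]'
python3 - <<'E'
from h import *
s=r.read_state();print({k:np.round(v,3) for k,v in s.items()})
c=r.calibration("wrist");w=r.get_image("wrist");t=r.get_image("top")
cv2.imwrite("pics/w2.png",np.hstack([w])[:,:,::-1])
cv2.imwrite("pics/t2.png",cv2.resize(t[120:260,230:390,::-1],None,fx=4,fy=4))
h=cv2.cvtColor(w,cv2.COLOR_RGB2HSV)
for col,lo,hi in(("blue",100,130),("yellow",20,35),("red",0,8)):
    m=cv2.inRange(h,(lo,120,60),(hi,255,255)); k,_,st,ce=cv2.connectedComponentsWithStats(m)
    for i in range(1,k):
        if st[i,4]>300: print(col,st[i],ce[i].round(1),[ray("wrist",*ce[i],z,c).round(3) for z in(.084,.072)])
E
```

```text
t: 1.35
position: [0.5127, 0.0738, 0.239]
orientation: [-3.141, -0.0, 1.681]
wrist_force: [0.6, 1.6, 0.7]
opening: 0.0
t: 1.98
position: [0.5873, -0.0343, 0.2386]
orientation: [-3.14, -0.001, 1.685]
wrist_force: [-0.4, 0.4, -0.6]
opening: 0.0004
{'t': np.float64(1.975), 'q': array([-0.184,  0.399, -0.087,  1.087,  0.   ,  1.273]), 'dq': array([ 0.015, -0.017, -0.011,  0.002, -0.001, -0.002]), 'joint_efforts': array([-8.1100e-01, -4.7995e+01,  2.6969e+01, -1.0100e-01, -3.4000e-02,
       -1.0000e-03]), 'position': array([ 0.587, -0.034,  0.239]), 'orientation': array([-3.140e+00, -1.000e-03,  1.685e+00]), 'wrist_force': array([-0.442,  0.363, -0.566]), 'ft_torque': array([ 0.025,  0.   , -0.018]), 'opening': np.float64(0.0)}
blue [ 235  165   41   30 1194] [255.  179.4] [array([ 0.585, -0.032,  0.084]), array([ 0.585, -0.035,  0.072])]
yellow [236 211  38  25 687] [253.4 220.7] [array([ 0.588, -0.08 ,  0.084]), array([ 0.589, -0.084,  0.072])]
red [ 236  111   41   31 1255] [255.9 125.9] [array([0.579, 0.024, 0.084]), array([0.579, 0.023, 0.072])]
```

View pics/w2.png

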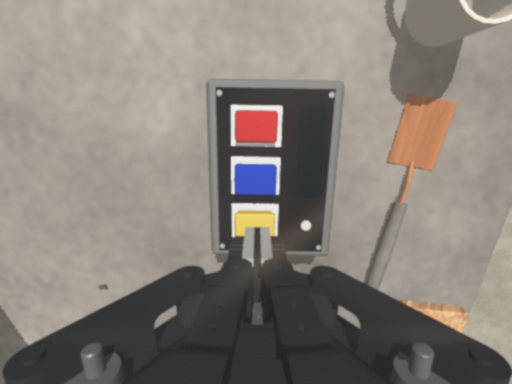

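The wrist picture shows red (256,126), blue (255,179) and yellow (254,221). Blue projects to (0.585, -0.033), within 3 mm of the TCP, and the caps are 56 mm apart as they should be. I'll come straight down to just above the cap (contact at TCP z ≈ 0.092).

```bash
python3 -m creep '[[255,[0,0,-4],[0,0,0]],[255,[0,0,-8],[0,0,0]],[255,[0,0,-11],[0,0,0]],[255,[0,0,-13],[0,0,0]],[255,[0,0,-13.9],[0,0,0]],[255,[0,0,-13.9],[0,0,0]],[255,[0,0,-13.9],[0,0,0]]]'
python3 -m creep '[[255,[0,0,-0.2],[0,0,0]],[255,[0,0,-0.4],[0,0,0]],[255,[0,0,-0.6],[0,0,0]],[255,[0,0,-0.8],[0,0,0]],[255,[0,0,-1.0],[0,0,0]],[255,[0,0,-1.0],[0,0,0]]]'
python3 -c '
from h import *
cv2.imwrite("pics/s3.png",cv2.resize(r.get_image("scene")[120:290,100:300,::-1],None,fx=3,fy=3))'
```

```text
t: 2.95
position: [0.5888, -0.0345, 0.1014]
orientation: [3.14, 0.001, 1.685]
wrist_force: [0.7, -0.2, -0.1]
opening: 0.0
t: 3.7
position: [0.5881, -0.0346, 0.0906]
orientation: [3.141, 0.0, 1.685]
wrist_force: [-1.0, -0.3, 5.1]
opening: -0.0
```

View pics/s3.png

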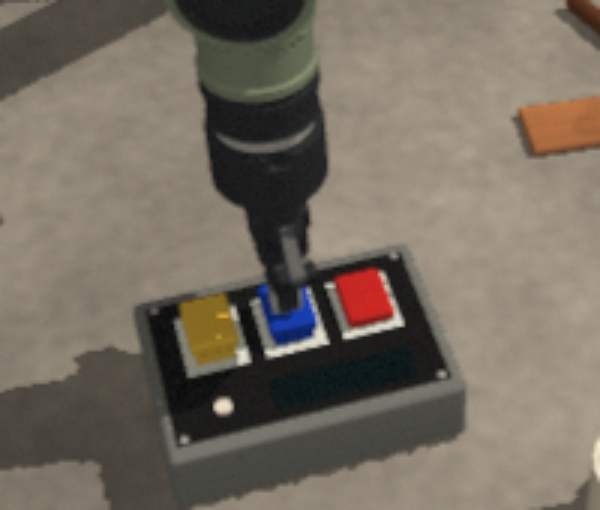

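The fingers are centred on blue (crop about (288,300)), touching it at 5 N. Yellow is up and red is low, so red is the latched key. Now I'll press to the stop.

```bash
python3 -m creep '[[255,[0,0,-0.2],[0,0,0]],[255,[0,0,-0.4],[0,0,0]],[255,[0,0,-0.6],[0,0,0]],[255,[0,0,-0.8],[0,0,0]],[255,[0,0,-1.0],[0,0,0]],[255,[0,0,-1.0],[0,0,0]],[255,[0,0,-1.0],[0,0,0]]]'
```

```text
t: 4.62
position: [0.5881, -0.0346, 0.0801]
orientation: [-3.142, -0.0, 1.685]
wrist_force: [0.5, 0.4, 0.1]
opening: 0.0
```

```bash
python3 -m creep '[[255,[0,0,-0.1],[0,0,0]],[255,[0,0,-0.2],[0,0,0]],[255,[0,0,-0.2],[0,0,0]]]'
```

```text
t: 5.0
position: [0.5881, -0.0346, 0.0799]
orientation: [3.141, 0.0, 1.685]
wrist_force: [-4.3, 0.1, 13.5]
opening: -0.0001
```

The fingers met the rigid stop (13.5 N at tip z ≈ 0.072). Lifting clear and checking.

```bash
python3 -m creep '[[255,[0,0,1],[0,0,0]],[255,[0,0,4],[0,0,0]],[255,[0,0,9],[0,0,0]],[255,[0,0,14],[0,0,0]],[255,[-3,0,17],[0,0,0]],[255,[-8,0,17],[0,0,0]],[255,[-13,0,17],[0,0,0]],[255,[-16,0,17],[0,0,0]],[255,[-16,0,17],[0,0,0]],[255,[-16,0,17],[0,0,0]]]'
python3 - <<'E'
from h import *
a=r.get_image("scene");b=r.get_image("top")
A=cv2.resize(a[180:290,130:270,::-1],(700,550),interpolation=cv2.INTER_CUBIC)
cv2.imwrite("pics/s4.png",A)
o=np.load("pics/scene.npy")
v=np.abs(a[120:235,340:450].astype(int)-o[120:235,340:450]).max(2);print("vase diff px",(v>25).sum())
for n,im in(("before",o),("after",a)):
    h=cv2.cvtColor(im,cv2.COLOR_RGB2HSV)
    for col,lo,hi in(("blue",100,130),("yellow",20,35),("red",0,8)):
        m=cv2.inRange(h,(lo,120,60),(hi,255,255)); m[:200]=0;m[250:]=0;m[:,:150]=0;m[:,240:]=0
        x,y,w,hh=cv2.boundingRect(m);print(n,col,(x,y,w,hh),cv2.countNonZero(m))
s=r.read_state();print(s["position"],s["wrist_force"],s["t"])
E
```

```text
t: 6.25
position: [0.4291, -0.0348, 0.2488]
orientation: [3.14, 0.001, 1.685]
wrist_force: [0.7, 0.3, 0.2]
opening: -0.0
vase diff px 0
before blue (186, 212, 19, 23) 318
before yellow (159, 217, 20, 25) 343
before red (211, 209, 20, 20) 273
after blue (186, 215, 20, 21) 281
after yellow (159, 217, 20, 25) 342
after red (211, 206, 21, 23) 325
[ 0.42916793 -0.03480378  0.24840789] [ 0.36372014  0.68165822 -0.39566232] 6.35
```

View pics/s4.png

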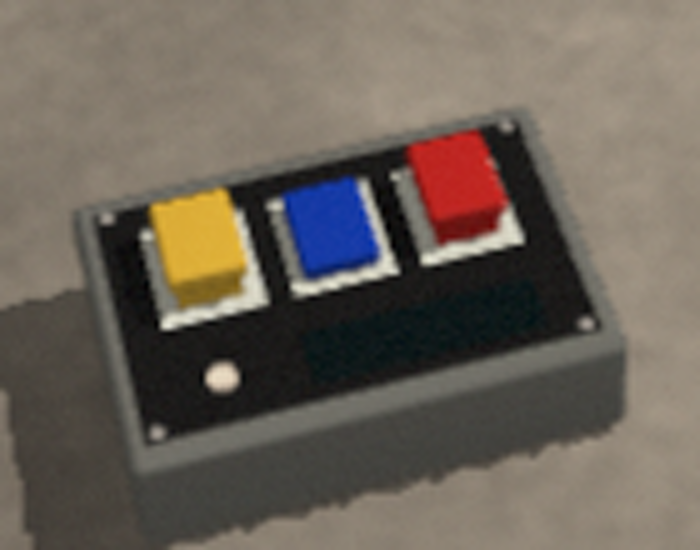

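Blue (crop (330,230)) is down, and red (455,185) and yellow (200,240) are up. The vase pixels are unchanged.

```bash
python3 -c 'from plant import r; print(r.hand_in())'
```

```text
the job is handed in; nothing more can be done
None
```

The blue key is pressed fully down and latched, and the red key, which was down at the start, has popped up. I pressed with closed fingers until they met the rigid stop, at 13.5 N with the tips 72 mm above the table. Then I lifted clear and handed in at about 6.4 s.

The last scene picture shows blue down, with red and yellow up and yellow unchanged. The vase area matches the first picture exactly, and the wrist force is near zero with the arm clear. No check failed; my position estimates for the blue key differed between cameras by up to 7 mm, well within the cap's size.

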